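# Press the brass rosette home, then draw the sprung tray out and hold it

### The arm

A 7-joint arm with a two-finger parallel gripper is mounted at the origin on the work surface. World frame = base frame: x ahead of the robot, y to its left, z up, the work surface at z = 0. Lengths are in m, angles in rad, forces in N, time in s.
With the tool pointing down it reaches from about 0.4 to 0.9 m from the base axis. Payload 5.5 kg.
Tool frame: the origin (TCP) lies between the finger pads, 19 mm behind the fingertips; this is the grasp point; z points along the fingers, y is the line along which they close (so a half turn about z gives the same grasp; the last joint's range is limited). The gripper opens to 85 mm and grips with 20 to 120 N. Pads are 22 mm wide; open, the fingers measure 114 mm over their backs; the gripper's body (76 mm by 85 mm) begins 54 mm behind the grasp point. The pads swing forward as they close: fully open they stand 13 mm farther back than shut.
Start: joints at [1.583, 0.501, -0.427, 1.55, 0.221, 1.138, -0.21], TCP at [0.161, -0.63, 0.25] pointing down, gripper open.
Joint ranges: [-2.88, 2.88], [-0.31, 2.03], [-1.54, 1.56], [0.2, 2.42], [-1.41, 4.55], [0.19, 2.02], [-2.57, 2.57]. Speed limits (rad/s): [2.57, 2.57, 3.14, 3.14, 3.14, 3.14, 3.14].

### API

Orientations are given as a 3x3 rotation matrix whose columns are the frame's x, y, z axes.
In Python, from plant import sensors, get_image, calibration, workorder, look_for, masks_of, landmark_of gives the robot as it stands.
- The arm moves only by the tool step_arm, never from a script. Its argument "rows" is text: rows parted by semicolons, each of 5 numbers parted by spaces: the shift along the tool's x, y, z in m, then the turn about the tool's z in rad, then the gripper command: -1 is shut, 1 is fully open, values between are in proportion. A call has 1 to 10 rows; each row shifts and turns the commanded pose from where the row before left it, along the tool's axes as they then stand; what a row does not reach is not made up. A row lasts 1/8 s, in which the tool goes at most 62.5 mm and 10.7 degrees, less where a joint would pass 70% of its speed; a pose out of reach is approached as far as the arm can. A call with a gripper value outside its range is refused whole. The fingers move at their own pace and stop on an object; the grip force is fixed at half the most. Time passes only in rows, so rows that do not move let the fingers close. It gives the time, the measured TCP pose, the force, the opening and the grip force at its end, in the units of the state.
- sensors.observe(): the state, without advancing time (a new reading comes with each control period).
- get_image(name): name is "side" or "top" or "wrist"; returns the picture (420x560x3 uint8, red, green, blue); there is no depth.
- calibration(name): a dict with "fx", "fy", "cx", "cy" (pixels), "R" (3x3) and "t" (3): a world point X has camera coordinates R X + t. Camera axes: x right, y down, z forward; pixel columns grow to the right and rows downward; lengths in m; the calibration is good to about 2 mm. A picture is of the moment at which its call begins: read the wrist's pose just before it. calibration takes no time and is no camera call; for the wrist camera it gives the pose at the moment of the call.
- workorder.job_done(): hands the job in; it is judged then, once.
Trained networks look in the newest picture that a camera, given by its name, has taken for a name from the list of things; names that differ only in an ending like _2 or _b are one class to them, and where a whole thing is asked for, a point or a joint stands for the part that bears it (a point fixed in the world has none). Each returns a list of dicts, best first, with "confidence" (0 to 1); they miss things now and then, are a little off and sometimes report something else, mostly with a low value. They report only what shows in the picture. A call takes as long as a camera call.
- look_for(camera, name): "location" ([row, column] as shares, 0 to 1, of the picture: columns of its width, rows of its height, amid what is visible of it).
- masks_of(camera, name): "pixels" (420x560 bool, what is visible of it) and "location" ([row, column] as shares, 0 to 1, of the picture: columns of its width, rows of its height, amid what is visible of it).
- landmark_of(camera, name): "location" ([row, column] as shares, 0 to 1, of the picture: columns of its width, rows of its height: a listed point, or the origin of a listed thing).
The state is a dict: "time": time; "q": joint angles; "qvel": joint speeds; "joint_efforts": joint torques, N m; "eef_pos": TCP position; "eef_rot": TCP orientation; "ft_force": force on the tool from outside, world axes, zero at the start; "torque": the same for the moment, N m; "gripper_width": opening from 0.0 (shut) to 1.0 (fully open); "grip_force": force on a finger pad.
Only numpy, scipy, OpenCV 4.12 (cv2) and the standard library are available. Lean on these libraries where they do the work, as an engineer would, in place of code of your own. Each camera call takes 0.05 s, during which the arm holds its last target. There are 200 camera calls.

### The job

Swing the press's red-handled lever down to its stop so that the brass rosette is pressed into the walnut block, and let the lever come all the way back up while the tray stays home. Only then pull the sprung tray out by its wooden bar handle until its white pointer stands against the red mark on the rail, and keep holding it there by the handle: the program finishes while holding, since the tray springs back if let go. Leave the other things on the bench where they are.

Things in the scene. Friction and masses are not known exactly. Their poses are not given: they have to be found in the camera images.
- press: green C-frame press bolted to the bench. Origin on the bench surface below its head; own -x is its front (the way the tray is drawn out), z up. Head 70 mm wide in y, 135 to 235 mm high, x -85 to +90 mm; base plate 20 mm thick, x -125 to +90, y +-60 mm. A dark rail, 12 mm wide, 35 mm high, runs along x at y = +75 mm, x -260 to +20 mm
- lever (a joint): angle of the press lever (rad): 0 = up at rest, 0.9 = down on its stop (the press is worked only when fully down at the stop). A spring returns it: about 5 N at the handle at the start, about 10 N at the stop. It drives the ram down onto the rosette
- lever_grip (a point): middle of the free part of the lever's red round crossbar (diameter 18 mm, along the press's y). The lever arm joins the bar 45 mm from here towards the press; 36 mm of bar are free on the other side. 130 mm from the hinge; at rest the lever points to the press's front and 0.7 rad above level, at the stop 0.2 rad below level. Push it down from above, or grasp it across, along the arc
- lever_hinge (a point): point on the lever's hinge axis (axis along the press's y), level with lever_grip along that axis, 200 mm above the bench. Fixed to the press
- tray_out (a joint): how far the sprung dark steel tray is drawn out along the press's -x (m): 0 = home, 0.115 = end of travel. The spring pulls it home with about 5 N at 0 and 10 N at 0.085
- pull_handle (a point): wooden bar of the tray's handle, 16 mm diameter, 92 mm long along the press's y, on two steel struts 84 mm apart; the point is the bar's centre, 80 mm above the bench, 173 mm in front of the press's origin when home. Moves with the tray. Grasp across the bar from above, between the struts; the tray's front wall (top 45 mm above the bench) is 48 mm behind the bar's centre
- tray: the sprung dark steel tray, 140 x 100 mm, walls 25 mm high, with a walnut block in it; origin under its centre, 55 mm in front of the press's origin and 20 mm above the bench when home
- pointer (a point): the white pointer, a 5 mm wide tab on the tray's side next to the rail; the point is near its rail end, 48 mm above the bench; moves with the tray
- mark: red mark, a saddle 14 mm long (along the press's x), 30 mm wide and 14 mm high, fixed on the rail; origin on the rail's top at the rail's centre line, in the middle of the mark's 14 mm length, axes as the press's. It lies 45 to 85 mm further out than the pointer does with the tray home; the pointer passes beside it
- rosette (a joint): how far the brass rosette (36 mm disc) is pressed into the walnut block in the tray (m): 0 = standing 5 mm proud, 0.005 = fully home. Stays where it is pressed; only the ram reaches it, when the lever is at its stop and the tray is home
- spare_block: loose spare walnut block with a brass disc, 70 x 80 x 25 mm, origin under its centre; leave alone
- glue_jar: loose glue jar, 60 mm diameter, 85 mm high, origin under its centre; leave alone
- brush: loose brush lying on the bench; leave alone
- hammer: loose hammer lying on the bench; leave alone
- tape: loose yellow tape roll lying flat, 90 mm diameter, 24 mm high, origin under its centre; leave alone
- weight: loose brass knobbed weight, 60 mm diameter, 72 mm high, origin under its centre; leave alone

How it is judged:
On the way, in this order (a step that is already met when the one before it is completed fails the run):
1. the lever is down at its stop, the rosette pressed in, the tray home (value of joint lever above 0.84 rad and value of joint rosette above 0.0035 m and value of joint tray_out below 0.006 m), for 0.2 s.
2. the lever is back up, the tray still home (value of joint lever below 0.06 rad and value of joint tray_out below 0.006 m), for 0.2 s.
At the end, for the whole second after the job is handed in: The tray stands still with the pointer's middle within 8.5 mm of the red mark's middle along the rail, held against its spring by the fingers at the bar (over 3 N, TCP within 60 mm), the lever up (under 0.06 rad), the rosette pressed in (over 3.5 of 5 mm) (x of pointer in the frame of mark between -0.0085 and 0.0085 m and velocity of joint tray_out between -0.01 and 0.01 m/s and contact force between the fingers and tray above 3 N and distance between the grasp point and pull_handle below 0.06 m and value of joint lever below 0.06 rad and value of joint rosette above 0.0035 m); the arm keeps its last pose, push and grip.
It fails at once if the tray is drawn out (over 10 mm) while the lever is not back up (over 0.15 rad) (value of joint tray_out above 0.01 m and value of joint lever above 0.15 rad).
It fails at once if one of the loose bystanders is moved more than 20 mm (distance of any of spare_block, glue_jar, brush, hammer, tape, weight from where it was at the start of the episode above 0.02 m).
It also fails if it takes over 54 s, if anything falls off the work surface, if the arm or the gripper's body presses on something with over 40 N, if the wrist force passes 120 N, or if a joint passes its speed limit or range.

## Working session

There is one attempt and no reset: what is moved stays moved. The work goes in short steps, Python scripts to look and compute and a tool call to move; the robot and the scene stay as the last step left them, time stands still between calls to the robot, and variables do not carry over. Pictures are saved under pics/ and viewed, at most 10 in all, crops included, and the job is handed in when it is done.

Besides the shell and the picture viewer there is one more tool, called after "Call:" as a command line: name --argument value ..., lists and objects as JSON in quotes. step_arm: Moves the arm, as the interface text tells. Its arguments: {"type":"object","properties":{"rows":{"type":"string"}},"required":["rows"]}

```bash
mkdir -p pics; cat > h.py <<'E'
import numpy as np, cv2
from plant import *
def save(n,f): 
    im=get_image(n); cv2.imwrite('pics/'+f,im[:,:,::-1]); return im
def ray(c,loc):
    k=calibration(c);R=np.array(k['R']);t=np.array(k['t'])
    v,u=loc[0]*420,loc[1]*560
    d=R.T@np.array([(u-k['cx'])/k['fx'],(v-k['cy'])/k['fy'],1]); return -R.T@t,d
def atz(c,loc,z):
    o,d=ray(c,loc); return o+d*(z-o[2])/d[2]
def tri(l):
    A=0;b=0
    for o,d in l:
        d=d/np.linalg.norm(d);P=np.eye(3)-np.outer(d,d);A=A+P;b=b+P@o
    return np.linalg.solve(A,b)
E
python3 - <<'E'
from h import *
np.set_printoptions(precision=4,suppress=True)
a=save('side','s0.png');b=save('top','t0.png')
cv2.imwrite('pics/st.png',np.hstack([a,b])[:,:,::-1][:, :])
Z=dict(press=0,lever_grip=None,lever_hinge=.2,pull_handle=.08,tray=.02,pointer=.048,mark=.035,spare_block=0,glue_jar=0,tape=0,weight=0,brush=.01,hammer=.01)
for n,z in Z.items():
    r=[]
    for c in('side','top'):
        l=landmark_of(c,n)
        if l: r.append((c,l[0]))
    print(n,[(c,round(x['confidence'],2),np.round(np.array(x['location'])*[420,560]),atz(c,x['location'],z if z is not None else .28)) for c,x in r], tri([ray(c,x['location']) for c,x in r]) if len(r)==2 else '')
s=sensors.observe();print(s['time'],s['eef_pos'],s['eef_rot'])
E
```

```text
press [('side', 0.89, array([258., 303.]), array([0.5099, 0.0937, 0.    ])), ('top', 0.94, array([228., 264.]), array([0.5113, 0.0967, 0.    ]))] [0.5112 0.0952 0.0015]
lever_grip [('side', 0.65, array([217., 261.]), array([ 0.6541, -0.0101,  0.28  ])), ('top', 0.84, array([165., 301.]), array([ 0.6587, -0.0154,  0.28  ]))] [ 0.6577 -0.0125  0.2831]
lever_hinge [('side', 0.96, array([247., 301.]), array([0.6601, 0.0839, 0.2   ])), ('top', 0.61, array([178., 263.]), array([0.6364, 0.0921, 0.2   ]))] [0.6405 0.0886 0.1806]
pull_handle [('side', 0.89, array([239., 244.]), array([ 0.5258, -0.0768,  0.08  ])), ('top', 0.72, array([223., 318.]), array([ 0.5246, -0.0775,  0.08  ]))] [ 0.5247 -0.0773  0.0789]
tray [('side', 0.85, array([252., 288.]), array([0.5086, 0.0477, 0.02  ])), ('top', 0.71, array([227., 276.]), array([0.5149, 0.0548, 0.02  ]))] [0.5145 0.0512 0.0264]
pointer [('side', 0.59, array([232., 264.]), array([ 0.4571, -0.0291,  0.048 ])), ('top', 0.56, array([242., 302.]), array([ 0.4659, -0.0295,  0.048 ]))] [ 0.4653 -0.0287  0.0557]
mark [('side', 0.44, array([233., 243.]),
[... 410 characters left out ...]
1, array([184., 247.]), array([0.6566, 0.1557, 0.    ]))] [ 0.6567  0.1505 -0.0005]
tape [('side', 0.88, array([266., 126.]), array([ 0.5868, -0.4179,  0.    ]))] 
weight [('top', 0.7, array([268., 172.]), array([0.3716, 0.3897, 0.    ]))] 
brush [('side', 0.56, array([280., 431.]), array([0.5688, 0.4555, 0.01  ])), ('top', 0.56, array([210., 153.]), array([0.5601, 0.4596, 0.01  ]))] [0.561  0.4607 0.0012]
hammer [('side', 0.64, array([210., 161.]), array([ 0.3435, -0.3861,  0.01  ])), ('top', 0.68, array([293., 417.]), array([ 0.3151, -0.4007,  0.01  ]))] [ 0.3136 -0.4039 -0.0162]
1.4 [ 0.1614 -0.6297  0.25  ] [[ 0.9687  0.2482  0.0001]
 [ 0.2482 -0.9687 -0.0001]
 [ 0.0001  0.0001 -1.    ]]
```

```bash
python3 -c "
import cv2,numpy as np
a=cv2.imread('pics/s0.png');b=cv2.imread('pics/t0.png');cv2.imwrite('pics/v.png',cv2.resize(np.vstack([a,b]),(800,1200))[:, :]) 
"
```

```text
(no output)
```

View pics/t0.png

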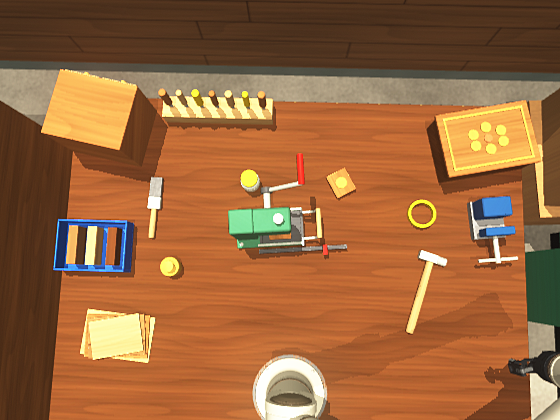

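View pics/s0.png

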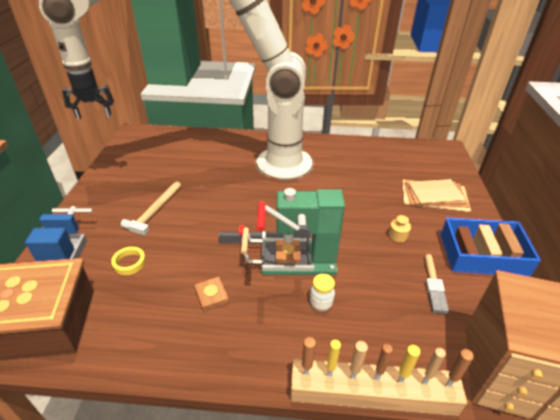

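The side view shows the press at about (290,240), with its red lever at (262,217) and the wooden handle at (245,245). The top view shows the lever bar at (300,168), the handle at (319,222) and the mark at (326,250). The press front points along world -y, tilted slightly. I'll move above the lever now.

Call:
step_arm --rows "0 0 -0.04 0.172 1; 0.04 -0.041 -0.013 0 1; 0.04 -0.041 -0.013 0 1; 0.04 -0.041 -0.013 0 1; 0.04 -0.041 -0.013 0 1; 0.04 -0.041 -0.013 0 1; 0.04 -0.041 -0.013 0 1; 0.04 -0.041 -0.013 0 1; 0.04 -0.041 0 0 1; 0.04 -0.041 0 0 1"

```text
time: 2.65
eef_pos: [0.4922, -0.2321, 0.3816]
eef_rot: [[0.997, 0.078, 0.001], [0.078, -0.997, -0.001], [0.001, 0.001, -1.0]]
ft_force: [0.7, -1.0, -0.1]
gripper_width: 1.001
grip_force: 0.0
```

Call:
step_arm --rows "0.04 -0.041 0 0 1; 0.04 -0.041 0 0 1; 0.04 -0.041 0 0 1; 0.04 -0.041 0 0 1; 0 0 0 0 1; 0 0 0 0 1"

```text
time: 3.4
eef_pos: [0.6376, -0.0575, 0.3806]
eef_rot: [[0.997, 0.079, -0.001], [0.079, -0.997, -0.0], [-0.001, 0.0, -1.0]]
ft_force: [-0.5, -0.5, -0.1]
gripper_width: 0.998
grip_force: 0.0
```

```bash
cat > m.py <<'E'
from h import *
import sys
np.set_printoptions(precision=4,suppress=True)
s=sensors.observe();print(s['time'],s['eef_pos'],s['eef_rot'].__repr__() if 0 else np.array(s['eef_rot'])[:,1],s['ft_force'],s['gripper_width'])
save('wrist',sys.argv[1]);save('top','x.png');save('side','x.png')
for n,z in [a.split('=') for a in sys.argv[2:]]:
    z=float(z);r=[]
    for c in('wrist','side','top'):
        l=landmark_of(c,n)
        if l: r.append(ray(c,l[0]['location']));print(n,c,round(l[0]['confidence'],2),np.round(np.array(l[0]['location'])*[420,560]),atz(c,l[0]['location'],z))
    if len(r)>1: print(n,'tri',tri(r))
E
python3 m.py w1.png lever_grip=.284 press=0 lever_hinge=.2 pull_handle=.08 pointer=.048 mark=.035
```

```text
3.4 [ 0.6376 -0.0575  0.3806] [ 0.0793 -0.9969  0.0004] [-0.4863 -0.4775 -0.1392] 0.9979015498683093
lever_grip wrist 0.78 [184. 209.] [ 0.659  -0.0138  0.284 ]
lever_grip side 0.95 [217. 262.] [ 0.6572 -0.0076  0.284 ]
lever_grip top 0.55 [166. 297.] [ 0.6566 -0.0053  0.284 ]
lever_grip tri [ 0.6572 -0.0088  0.2819]
press wrist 0.68 [237. 172.] [0.5139 0.0938 0.    ]
press side 0.96 [259. 303.] [0.5137 0.0942 0.    ]
press top 0.67 [227. 264.] [0.5133 0.0944 0.    ]
press tri [ 0.5134  0.0942 -0.0006]
lever_hinge side 0.74 [261. 302.] [0.7072 0.0895 0.2   ]
lever_hinge top 0.84 [178. 266.] [0.6375 0.0834 0.2   ]
lever_hinge tri [0.65   0.0885 0.1378]
pull_handle wrist 0.9 [259. 285.] [ 0.525  -0.0755  0.08  ]
pull_handle side 0.57 [241. 245.] [ 0.534  -0.0731  0.08  ]
pull_handle top 0.9 [223. 318.] [ 0.5221 -0.0767  0.08  ]
pull_handle tri [ 0.5224 -0.0762  0.0697]
pointer wrist 0.64 [292. 252.] [ 0.4569 -0.0332  0.048 ]
pointer side 0.71 [232. 264.] [ 0.4591 -0.0265  0.048 ]
pointer top 0.76 [244. 300.] [ 0.46   -0.0227  0.048 ]
pointer tri [ 0.4589 -0.0275  0.0486]
mark wrist 0.72 [290. 295.] [ 0.4576 -0.0958  0.035 ]
mark side 0.6 [233. 242.] [ 0.4543 -0.0959  0.035 ]
mark top 0.5 [244. 323.] [ 0.461  -0.0968  0.035 ]
mark tri [ 0.4606 -0.0954  0.0409]
```

View pics/w1.png

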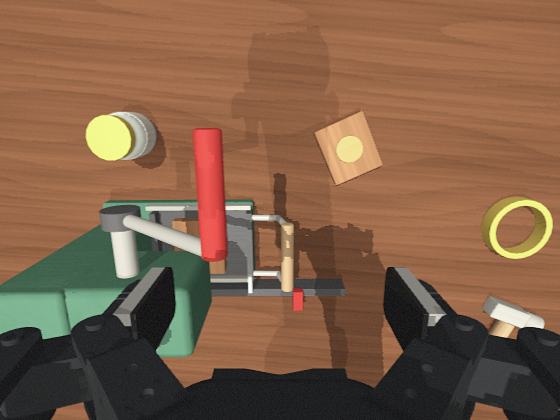

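The wrist view shows the red bar from (207,130) to (213,258), with its free middle near (209,184). The handle bar is at (288,257) and the mark at (297,299). Next I go down and grasp the lever bar.

Call:
step_arm --rows "0.015 -0.022 0 0 1; 0.014 -0.022 0 0 1; 0 0 0.03 0 1; 0 0 0.03 0 1; 0 0 0.025 0 1; 0 0 0.012 0 1; 0 0 0 0 -0.3; 0 0 0 0 -1; 0 0 0 0 -1; 0 0 0 0 -1"

```text
time: 5.7
eef_pos: [0.6636, -0.011, 0.285]
eef_rot: [[0.997, 0.079, 0.002], [0.079, -0.997, 0.0], [0.002, 0.0, -1.0]]
ft_force: [-0.8, 1.0, 1.6]
gripper_width: 0.189
grip_force: 58.4
```

Call:
step_arm --rows "0 0 0 0 -1; 0 0 0 0 -1; 0 0 0 0 -1"

```text
time: 6.08
eef_pos: [0.6636, -0.0113, 0.2846]
eef_rot: [[0.997, 0.079, 0.001], [0.079, -0.997, -0.0], [0.001, 0.0, -1.0]]
ft_force: [0.7, -0.4, 4.2]
gripper_width: 0.189
grip_force: 58.6
```

Call:
step_arm --rows "0 0.0079 0.0103 0 -1; 0 0.0068 0.0111 0 -1; 0 0.0056 0.0117 0 -1; 0 0.0045 0.0122 0 -1; 0 0.0032 0.0126 0 -1; 0 0.002 0.0128 0 -1; 0 0.0006 0.013 0 -1; 0 -0.0006 0.013 0 -1; 0 -0.001 0.008 0 -1; 0 0 0 0 -1"

```text
time: 7.32
eef_pos: [0.6662, -0.0405, 0.1798]
eef_rot: [[0.997, 0.078, 0.002], [0.078, -0.997, -0.001], [0.002, 0.001, -1.0]]
ft_force: [1.6, -1.0, 5.7]
gripper_width: 0.186
grip_force: 69.8
```

Call:
step_arm --rows "0 -0.001 0.004 0 -1; 0 0 0.003 0 -1; 0 0 0 0 -1"

```text
time: 7.7
eef_pos: [0.6662, -0.0396, 0.1739]
eef_rot: [[0.997, 0.078, 0.002], [0.078, -0.997, -0.001], [0.002, 0.001, -1.0]]
ft_force: [-2.2, -1.9, 10.6]
gripper_width: 0.192
grip_force: 70.3
```

Call:
step_arm --rows "0 0 0.003 0 -1; 0 0 0 0 -1; 0 0 0 0 -1"

```text
time: 8.07
eef_pos: [0.6661, -0.0392, 0.1714]
eef_rot: [[0.997, 0.078, 0.002], [0.078, -0.997, -0.0], [0.002, 0.0, -1.0]]
ft_force: [-3.1, -1.6, 12.9]
gripper_width: 0.19
grip_force: 70.6
```

Call:
step_arm --rows "0 0 0.004 0 -1; 0 0 0 0 -1; 0 0 0 0 -1"

```text
time: 8.45
eef_pos: [0.6661, -0.0387, 0.1676]
eef_rot: [[0.997, 0.079, 0.002], [0.079, -0.997, -0.0], [0.002, 0.0, -1.0]]
ft_force: [-4.2, -0.0, 15.0]
gripper_width: 0.188
grip_force: 71.6
```

Call:
step_arm --rows "0 0 0.004 0 -1; 0 0 0 0 -1; 0 0 0 0 -1"

```text
time: 8.82
eef_pos: [0.6662, -0.0386, 0.1671]
eef_rot: [[0.997, 0.079, 0.003], [0.079, -0.997, -0.002], [0.003, 0.002, -1.0]]
ft_force: [-13.5, -0.8, 32.9]
gripper_width: 0.19
grip_force: 73.6
```

```bash
python3 m.py w2.png lever_grip=.174 pull_handle=.08
```

```text
8.825 [ 0.6662 -0.0386  0.1671] [ 0.0787 -0.9969  0.002 ] [-13.5483  -0.7993  32.911 ] 0.19003726101767016
lever_grip wrist 0.94 [314. 279.] [ 0.6616 -0.0401  0.174 ]
lever_grip side 0.68 [249. 250.] [ 0.6529 -0.0387  0.174 ]
lever_grip top 0.83 [175. 308.] [ 0.6554 -0.0388  0.174 ]
lever_grip tri [ 0.6566 -0.0392  0.1732]
pull_handle top 0.57 [223. 319.] [ 0.5224 -0.0783  0.08  ]
```

View pics/w2.png

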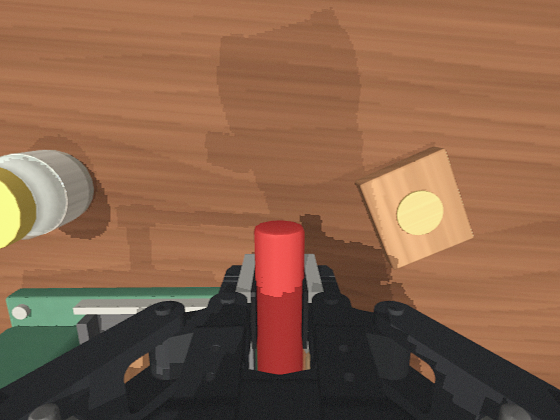

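The wrist view shows the red bar held between the pads at (279,300). The force jumped to 33 N while z stalled, so the lever is at its stop. I'll bring it back up along the arc.

Call:
step_arm --rows "0 0.001 -0.0138 0 -1; 0 0.0016 -0.0125 0 -1; 0 0.0006 -0.013 0 -1; 0 -0.0006 -0.013 0 -1; 0 -0.002 -0.0128 0 -1; 0 -0.0032 -0.0126 0 -1; 0 -0.0045 -0.0122 0 -1; 0 -0.0056 -0.0117 0 -1; 0 -0.0068 -0.0111 0 -1; 0 -0.0075 -0.0095 0 -1"

```text
time: 10.52
eef_pos: [0.6636, -0.0123, 0.2831]
eef_rot: [[0.997, 0.079, 0.0], [0.079, -0.997, -0.0], [0.0, 0.0, -1.0]]
ft_force: [5.8, 0.1, -1.5]
gripper_width: 0.186
grip_force: 58.9
```

Call:
step_arm --rows "0 -0.001 -0.004 0 -1; 0 0 0 0 -1; 0 0 0 0 -0.2; 0 0 0 0 0.5; 0 0 0 0 1; 0 0 0 0 1; 0 0 0 0 1; 0 0 -0.03 0 1; 0 0 -0.04 0 1; 0 0 -0.04 0 1"

```text
time: 11.78
eef_pos: [0.663, -0.0112, 0.3987]
eef_rot: [[0.997, 0.079, -0.0], [0.079, -0.997, 0.0], [-0.0, -0.0, -1.0]]
ft_force: [0.6, -0.3, -0.3]
gripper_width: 0.998
grip_force: 0.0
```

```bash
python3 m.py w3.png lever_grip=.284 pull_handle=.08 pointer=.048 mark=.035
```

```text
11.775 [ 0.663  -0.0112  0.3987] [ 0.0788 -0.9969 -0.    ] [ 0.6014 -0.2729 -0.3457] 0.997584754094659
lever_grip wrist 0.85 [220. 279.] [ 0.6595 -0.0126  0.284 ]
pull_handle wrist 0.87 [273. 316.] [ 0.5257 -0.0734  0.08  ]
pull_handle side 0.65 [240. 246.] [ 0.5293 -0.0709  0.08  ]
pull_handle tri [ 0.5226 -0.0732  0.0734]
pointer side 0.73 [232. 264.] [ 0.4592 -0.0282  0.048 ]
pointer top 0.69 [213. 420.] [ 0.5683 -0.4014  0.048 ]
pointer tri [ 0.5605 -0.1813  0.2045]
mark wrist 0.62 [302. 324.] [ 0.457  -0.0986  0.035 ]
mark side 0.61 [232. 241.] [ 0.449  -0.1006  0.035 ]
mark tri [ 0.4661 -0.0964  0.0513]
```

View pics/w3.png

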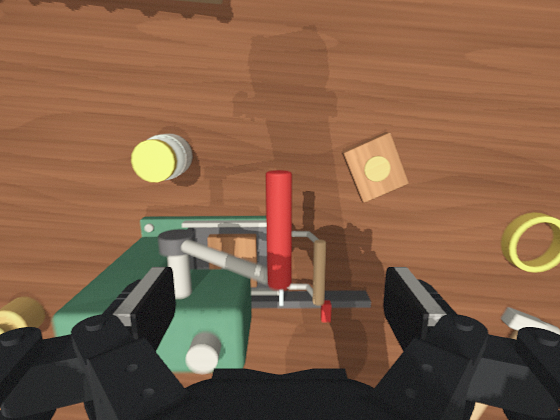

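The wrist view shows the lever back up (bar at (279,230), same as at the start) and the tray home. The handle is at (319,272) and the mark at (326,312). Next I move above the handle.

Call:
step_arm --rows "-0.02 0.027 0 0 0.3; -0.04 0.026 0 0 0.3; -0.042 0 0 0 0.3; -0.04 0 0 0 0.3; 0 0 0.05 0 0.3; 0 0 0.05 0 0.3; 0 0 0.05 0 0.3; 0 0 0.05 0 0.3; 0 0 0 0 0.3"

```text
time: 13.65
eef_pos: [0.5229, -0.075, 0.1944]
eef_rot: [[0.997, 0.079, -0.007], [0.079, -0.997, 0.002], [-0.007, -0.002, -1.0]]
ft_force: [-0.1, 0.1, 0.0]
gripper_width: 0.649
grip_force: 0.0
```

```bash
python3 m.py w4.png pull_handle=.08 pointer=.048 mark=.035
```

```text
13.65 [ 0.5229 -0.075   0.1944] [ 0.0792 -0.9969 -0.0025] [-0.0858  0.0847  0.0404] 0.6488617264281407
pull_handle wrist 0.72 [208. 281.] [ 0.5312 -0.077   0.08  ]
pull_handle side 0.9 [240. 247.] [ 0.5292 -0.069   0.08  ]
pull_handle top 0.83 [224. 317.] [ 0.5211 -0.0731  0.08  ]
pull_handle tri [ 0.5245 -0.0737  0.0721]
pointer wrist 0.81 [267. 219.] [ 0.4663 -0.0298  0.048 ]
pointer side 0.5 [211. 163.] [ 0.3933 -0.3582  0.048 ]
pointer top 0.91 [244. 300.] [ 0.4597 -0.0212  0.048 ]
pointer tri [ 0.5296 -0.113   0.2194]
mark wrist 0.72 [277. 300.] [ 0.4561 -0.1007  0.035 ]
mark side 0.48 [232. 239.] [ 0.4525 -0.1048  0.035 ]
mark top 0.66 [183. 342.] [ 0.6605 -0.1528  0.035 ]
mark tri [ 0.5998 -0.0937  0.2248]
```

View pics/w4.png

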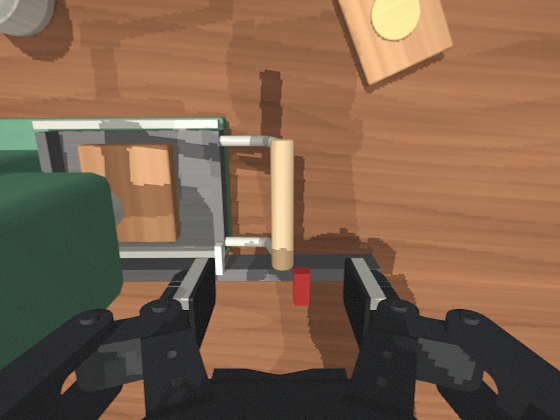

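The wrist view shows the handle bar at (282,141)–(282,268), between the fingers. The white pointer is at (219,265) and the red mark at (301,287). I'll descend and grip.

Call:
step_arm --rows "0.004 0.001 0.04 0 0.3; 0 0 0.04 0 0.3; 0 0 0.028 0 0.3; 0 0 0.006 0 0.3; 0 0 0 0 -0.5; 0 0 0 0 -1; 0 0 0 0 -1; 0 0 0 0 -1; 0 0 0 0 -1"

```text
time: 15.38
eef_pos: [0.531, -0.076, 0.085]
eef_rot: [[0.997, 0.079, 0.003], [0.079, -0.997, -0.001], [0.002, 0.001, -1.0]]
ft_force: [-1.0, -0.1, 6.6]
gripper_width: 0.16
grip_force: 58.7
```

```bash
python3 m.py w5.png pull_handle=.08 pointer=.048 mark=.042
```

```text
15.375 [ 0.531 -0.076  0.085] [ 0.0788 -0.9969  0.001 ] [-1.0264 -0.0638  6.6229] 0.1600047524575971
pull_handle wrist 0.78 [297. 280.] [ 0.5269 -0.0776  0.08  ]
pull_handle side 0.89 [240. 246.] [ 0.5303 -0.0722  0.08  ]
pull_handle tri [ 0.5201 -0.0762  0.069 ]
pointer side 0.84 [230. 261.] [ 0.4498 -0.0366  0.048 ]
pointer top 0.68 [242. 298.] [ 0.4646 -0.0173  0.048 ]
pointer tri [ 0.4645 -0.0258  0.0625]
mark wrist 0.64 [373. 305.] [ 0.4597 -0.0975  0.042 ]
mark top 0.46 [184. 249.] [0.6481 0.1477 0.042 ]
mark tri [0.6263 0.0325 0.2744]
```

Gripped (13.6 mm opening, about 59 N). I'll pull out about 68 mm and check.

Call:
step_arm --rows "0 0.008 0 0 -1; 0 0.01 0 0 -1; 0 0.01 0 0 -1; 0 0.01 0 0 -1; 0 0.01 0 0 -1; 0 0.01 0 0 -1; 0 0.01 0 0 -1; 0 0 0 0 -1; 0 0 0 0 -1"

```text
time: 17.1
eef_pos: [0.5365, -0.14, 0.085]
eef_rot: [[0.997, 0.081, 0.002], [0.081, -0.997, 0.003], [0.003, -0.003, -1.0]]
ft_force: [-2.1, 10.3, 8.2]
gripper_width: 0.164
grip_force: 59.0
```

```bash
python3 m.py w6.png lever_grip=.284 pull_handle=.08 pointer=.048 mark=.042; python3 - <<'E'
import cv2,numpy as np
from h import *
a=cv2.imread('pics/w6.png');s=save('side','s6.png')[:,:,::-1];t=save('top','t6.png')[:,:,::-1]
c=lambda i,y,x,h,w:cv2.resize(i[y:y+h,x:x+w],(400,300))
cv2.imwrite('pics/v6.png',np.vstack([np.hstack([c(a,300,180,120,160),c(s,195,205,75,100)]),np.hstack([c(t,205,270,60,80),cv2.resize(a,(400,300))])]))
E
```

```text
17.1 [ 0.5365 -0.14    0.085 ] [ 0.0812 -0.9967 -0.0031] [-2.1145 10.3437  8.2071] 0.1638585714477637
lever_grip side 0.81 [217. 260.] [ 0.6578 -0.0114  0.284 ]
lever_grip top 0.85 [165. 300.] [ 0.6604 -0.0111  0.284 ]
lever_grip tri [ 0.66   -0.0111  0.2859]
pull_handle wrist 0.96 [294. 275.] [ 0.5336 -0.1396  0.08  ]
pull_handle side 0.94 [239. 223.] [ 0.5322 -0.1371  0.08  ]
pull_handle top 0.81 [222. 339.] [ 0.5298 -0.1425  0.08  ]
pull_handle tri [ 0.5303 -0.1401  0.0767]
pointer side 0.41 [232. 397.] [0.4224 0.3745 0.048 ]
pointer top 0.94 [241. 321.] [ 0.4693 -0.0879  0.048 ]
pointer tri [0.5268 0.1206 0.215 ]
mark side 0.71 [209. 161.] [ 0.3737 -0.3724  0.042 ]
mark top 0.37 [247. 324.] [ 0.453  -0.0977  0.042 ]
mark tri [ 0.4864 -0.1954  0.166 ]
```

View pics/v6.png

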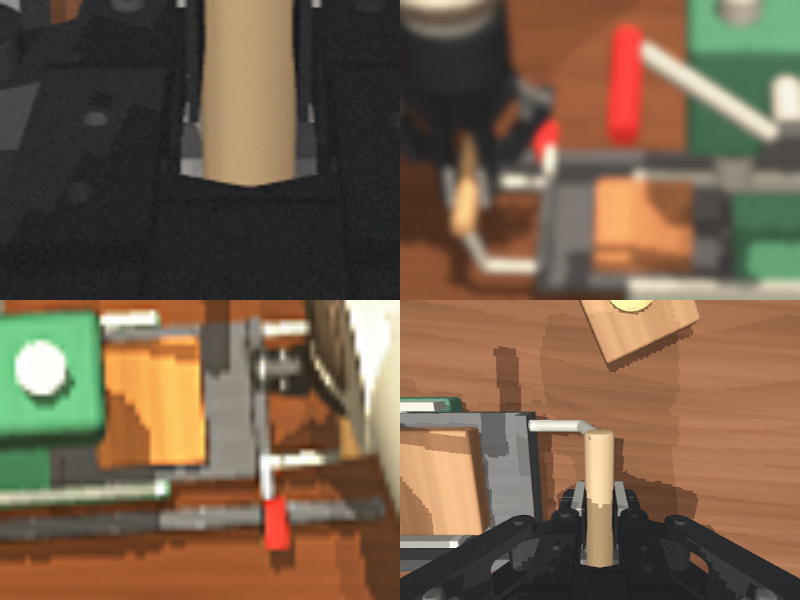

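The top crop (lower left) shows the white pointer at about (323,240) in the full picture and the red mark at (325,249). The pointer is about 4–5 mm short, and the lever is up. I'll nudge it out a little.

Call:
step_arm --rows "0 0.005 0 0 -1; 0 0 0 0 -1; 0 0 0 0 -1; 0 0 0 0 -1"

```text
time: 18.45
eef_pos: [0.5369, -0.1447, 0.085]
eef_rot: [[0.997, 0.082, 0.003], [0.082, -0.997, 0.003], [0.003, -0.003, -1.0]]
ft_force: [-1.8, 8.5, 7.4]
gripper_width: 0.167
grip_force: 59.0
```

```bash
python3 - <<'E'
from h import *
np.set_printoptions(precision=4,suppress=True)
ax=np.array([-.079,.997,0])
def cent(c,im,box):
    y,x,h,w=box;p=im[y:y+h,x:x+w].astype(float);r,g,b=p[...,0],p[...,1],p[...,2]
    out=[]
    for m in ((r>150)&(g<70)&(b<70),(r>190)&(g>180)&(b>160)):
        yy,xx=np.nonzero(m); out.append(((yy.mean()+y+.5)/420,(xx.mean()+x+.5)/560,m.sum(),xx.min()+x,xx.max()+x,yy.min()+y,yy.max()+y) if m.any() else None)
    return out
t=save('top','t7.png');R=cent('top',t,(230,315,25,20));print(R)
red=R[0];print('mark',atz('top',red[:2],.044),'s',atz('top',red[:2],.044)@ax)
for z in(.048,):
    if R[1]:print('ptr white',atz('top',R[1][:2],z),atz('top',R[1][:2],z)@ax)
for k in range(2):
  get_image('top')
  for n,z in(('pointer',.048),('mark',.042)):
    for f in (landmark_of,masks_of):
      l=f('top',n)
      if l:print(n,f.__name__,round(l[0]['confidence'],2),np.array(l[0]['location'])*[420,560],atz('top',l[0]['location'],z)@ax)
print(sensors.observe()['eef_pos'],sensors.observe()['ft_force'])
s=get_image('side')
c=lambda i,y,x,h,w:cv2.resize(i[y:y+h,x:x+w],(400,300),interpolation=cv2.INTER_NEAREST)
cv2.imwrite('pics/v7.png',np.hstack([c(t,225,305,30,40),c(s,215,215,30,40)])[:,:,::-1])
E
```

```text
[(np.float64(0.5930059523809523), np.float64(0.5823660714285714), np.int64(16), np.int64(323), np.int64(327), np.int64(244), np.int64(254)), (np.float64(0.5670849420849421), np.float64(0.5862210424710425), np.int64(37), np.int64(324), np.int64(334), np.int64(235), np.int64(243))]
mark [ 0.4453 -0.1054  0.044 ] s -0.14022641037638348
ptr white [ 0.4796 -0.1113  0.048 ] -0.14885840682032242
pointer call 0.65 [240.408 322.896] -0.13143420373095363
pointer call 0.66 [227.514 305.088] -0.07760115357275042
mark call 0.45 [244.692 324.016] -0.13458017067850134
mark call 0.47 [248.22  327.208] -0.14396862896479312
pointer call 0.65 [241.416 320.376] -0.12329775536316197
pointer call 0.68 [227.388 304.584] -0.07602864758438979
mark call 0.4 [222.81  339.192] -0.18711802187440618
[ 0.5369 -0.1447  0.085 ] [-1.5883  8.6138  6.8843]
```

View pics/v7.png

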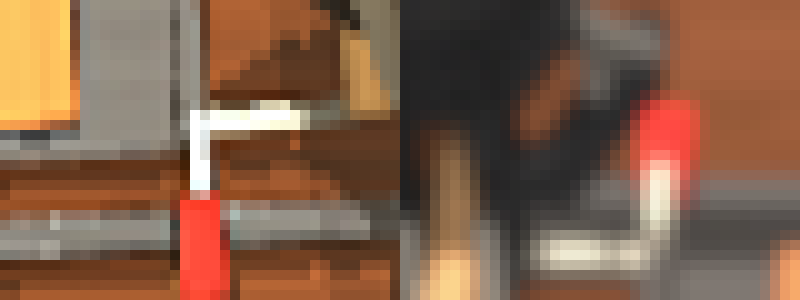

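The top crop (left) shows the pointer at column 325.0 and the mark's centre at 325.5, so they are aligned within about 1–2 mm. The side crop agrees. The tray is held by the handle against about 8.5 N, so I'm handing in.

```bash
python3 -c "
from plant import workorder
print(workorder.job_done())"
```

```text
the job is handed in; nothing more can be done
None
```

I pressed the lever to its stop, let it come back up, pulled the tray out to the red mark and handed the job in while holding it there. The pointer is within about 2 mm of the mark; I inferred the rosette is pressed in from the lever hitting its stop at 33 N, since the press head hid it from the cameras.

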